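# Clamp the two ordered bolts in their lanes

## Task

The two samples in the order tray on the left show which two of the three kinds of bolt are wanted. In the lane of each wanted bolt, push the black slide up until it drives the bolt under the hood and onto the hidden sprung buffer, so that the bolt stays clamped between slide and buffer when you let go; press gently, never with more than 25 N on a bolt. Leave the third bolt, its slide and the samples where they are.

Things in the scene. Friction and masses are not known exactly. Their poses are not given: they have to be found in the camera images.
- tray: fixed lane tray, a grey sheet 220 x 400 mm (x, y), floor 6 mm above the table, origin on the table under its centre. Three lanes along its y axis at x = -68 (lane a), 0 (b), +68 mm (c), each 52 mm wide between aluminium dividers with tops 30 mm above the table
- hood (a point): middle of the top front edge of the steel hood that covers the tray's -y end, at tray y = -95 mm, 53 mm above the table; it reaches to y = -200 mm. Under it each lane ends in a sprung buffer plate, hidden, its face at y = -110 to -140 mm, different in each lane and run. A buffer resists with 2 N, and 1 N more per mm, and stops solid after 12 mm
- slide_a: black slide of lane a. Runs along tray y only, travel 235 mm; friction holds it: 6 N moves it, 7 to 9 N with a bolt ahead. Its plate, 46 mm wide, faces -y; a push tab 34 mm wide (x) rises to 95 mm above the table. Axes as the tray's. Origin 5 mm above the table below the -y face; tab and plate span y = 0 to 10 mm, a foot 9 mm high reaches to y = 30 mm, and is below the dividers' tops
- slide_b: black slide of lane b. Runs along tray y only, travel 235 mm; friction holds it: 6 N moves it, 7 to 9 N with a bolt ahead. Its plate, 46 mm wide, faces -y; a push tab 34 mm wide (x) rises to 95 mm above the table. Axes as the tray's. Origin 5 mm above the table below the -y face; tab and plate span y = 0 to 10 mm, a foot 9 mm high reaches to y = 30 mm, and is below the dividers' tops
- slide_c: black slide of lane c. Runs along tray y only, travel 235 mm; friction holds it: 6 N moves it, 7 to 9 N with a bolt ahead. Its plate, 46 mm wide, faces -y; a push tab 34 mm wide (x) rises to 95 mm above the table. Axes as the tray's. Origin 5 mm above the table below the -y face; tab and plate span y = 0 to 10 mm, a foot 9 mm high reaches to y = 30 mm, and is below the dividers' tops
- bolt_short: stock in one of the lanes, head towards the slide (its x axis along the tray's -y): a zinc-grey M16 hex bolt, 90 mm long overall, with a nut run on at its tip. Head and nut 24 mm across flats, shank 16 mm. It lies on its flats along its own x axis, head at -x. Origin under the middle of its length, on the underside
- bolt_long: stock in one of the lanes, head towards the slide (its x axis along the tray's -y): a zinc-grey M16 hex bolt, 150 mm long overall, with a nut run on at its tip. Head and nut 24 mm across flats, shank 16 mm. It lies on its flats along its own x axis, head at -x. Origin under the middle of its length, on the underside
- bolt_eye: stock in one of the lanes, head towards the slide (its x axis along the tray's -y): a zinc-grey eye bolt, 120 mm long overall: a flat-lying ring 46 mm outside, bar 16 mm, at its -x end, and a plain 16 mm shank. It lies along its own x axis. Origin under the middle of its length, on the underside
- sample_short: sample lying in the order tray or the spare tray, only to be looked at: a zinc-grey M16 hex bolt, 90 mm long overall, with a nut run on at its tip. Head and nut 24 mm across flats, shank 16 mm. It lies on its flats along its own x axis, head at -x. Origin under the middle of its length, on the underside
- sample_long: sample lying in the order tray or the spare tray, only to be looked at: a zinc-grey M16 hex bolt, 150 mm long overall, with a nut run on at its tip. Head and nut 24 mm across flats, shank 16 mm. It lies on its flats along its own x axis, head at -x. Origin under the middle of its length, on the underside
- sample_eye: sample lying in the order tray or the spare tray, only to be looked at: a zinc-grey eye bolt, 120 mm long overall: a flat-lying ring 46 mm outside, bar 16 mm, at its -x end, and a plain 16 mm shank. It lies along its own x axis. Origin under the middle of its length, on the underside
- order: the order tray: fixed open aluminium tray 190 x 150 x 22 mm (x, y, height) with one divider making two compartments, on the robot's left (+y); the two samples in it are the order. Origin under its centre
- spare: the spare tray: fixed open aluminium tray 190 x 80 x 22 mm, one compartment, on the robot's right (-y); the sample in it is not on order. Origin under its centre
There are look-alikes about, which are no part of the job. Leave any purple look-alike of the sample_long alone.

How it is judged:
By the outcome, as a careful person would: the job done as asked, in the order asked, and still so for the second after the job is handed in, with the robot touching nothing.
It also fails if it takes over 61 s, if anything falls off the work surface, if the arm or the gripper's body presses on something with over 40 N, if the wrist force passes 120 N, or if a joint passes its speed limit or range.

## Robot

A 6-joint arm with a two-finger parallel gripper is mounted at the origin on the work surface. World frame = base frame: x ahead of the robot, y to its left, z up, the work surface at z = 0. Lengths are in m, angles in rad, forces in N, time in s.
With the tool pointing down it reaches from about 0.275 to 0.75 m from the base axis. Payload 10.2 kg.
Tool frame: the origin (TCP) lies midway between the tips of the shut fingers; the grasp point (between the pads) lies 19 mm behind it; z points along the fingers, y is the direction in which the jaws open and shut (so a half turn about z gives the same grasp; the last joint's range is limited). The gripper opens to 85 mm and grips with 20 to 120 N. Pads are 22 mm wide; open, the fingers measure 114 mm over their backs; the gripper's body (76 mm by 85 mm) begins 54 mm behind the grasp point. The pads swing forward as they close: fully open they stand 13 mm farther back than shut.
Start: joints at [1.005, 0.313, 1.498, -0, 1.331, -0.223], TCP at [0.176, 0.494, 0.231] pointing down, gripper open.
Joint ranges: [-2.94, 2.94], [-0.97, 2.17], [0.19, 2.56], [-1.23, 4.37], [0.02, 3.11], [-2.88, 2.88]. Speed limits (rad/s): [2.39, 2.39, 3.01, 3.14, 3.14, 3.14].

## Interface

Orientations are given as a unit quaternion [w, x, y, z].
In Python, from station import get_obs, capture, get_calibration, job_done gives the robot as it stands.
- The arm moves only by the tool send_rows, never from a script. Its argument "targets" is a list that holds one entry, the list of rows, each a list of 7 numbers: the shift along the tool's x, y, z in units of 30 mm (1.0 is 30 mm), then the turn, a rotation vector about the tool's x, y, z in degrees, then the closure, from -1 (fully open) to 1 (shut), so that 0 is half open. A call has 1 to 20 rows; each row shifts and turns the commanded pose from where the row before left it, along the tool's axes as they then stand; what a row does not reach is not made up. A row lasts 1/8 s, in which the tool goes at most 62.5 mm and 10.7 degrees, less where a joint would pass 70% of its speed; a pose out of reach is approached as far as the arm can. A call is refused whole if a number of a shift passes 1 or a number of a turn 10.7, either way. A call with a gripper value outside its range is refused whole. The fingers move at their own pace and stop on an object; the grip force is fixed at half the most. Time passes only in rows, so rows that do not move let the fingers close. It gives the time, the measured TCP pose, the force and the opening at its end, in the units of the state.
- get_obs(): the state, without advancing time (a new reading comes with each control period).
- capture(name): name is "side" or "top"; returns the picture (480x640x3 uint8, blue, green, red); there is no depth.
- get_calibration(name): a dict with "fx", "fy", "cx", "cy" (pixels), "k1" (the pictures are not rectified: a ray, as slopes to the right and down, at radius r is drawn at 1 + k1 r^2 times it, then the intrinsics apply), "R" (3x3) and "t" (3): a world point X has camera coordinates R X + t. Camera axes: x right, y down, z forward; pixel columns grow to the right and rows downward; lengths in m; the calibration is good to about 2 mm. A picture is of the moment at which its call begins. get_calibration takes no time and is no camera call.
- job_done(): hands the job in, once; it reports no verdict.
The state is a dict: "t": time; "qpos": joint angles; "dq": joint speeds; "effort": joint torques, N m; "position": TCP position; "tool_rot": TCP orientation; "contact_force": force on the tool from outside, world axes, zero at the start; "torque": the same for the moment, N m; "gripper_width": opening from 0.0 (shut) to 1.0 (fully open).
Only numpy, scipy, OpenCV 4.12 (cv2) and the standard library are available. Lean on these libraries where they do the work, as an engineer would, in place of code of your own. Each camera call takes 0.05 s, during which the arm holds its last target. There are 200 camera calls.

## Working session

There is one attempt and no reset: what is moved stays moved. The work goes in short steps, Python scripts to look and compute and a tool call to move; the robot and the scene stay as the last step left them, time stands still between calls to the robot, and variables do not carry over. Pictures are saved under pics/ and viewed, about 8 in all and at most 12, crops included, and the job is handed in when it is done.

Besides the shell and the picture viewer there is one more tool, called after "Call:" as name(argument=value, ...) on one line, values as JSON. send_rows: Moves the arm, as the interface text tells. Its arguments: {"type":"object","properties":{"targets":{"type":"array","items":{"type":"array","items":{"type":"array","items":{"type":"number"}}}}},"required":["targets"]}

```bash
ls; mkdir -p pics; python3 - <<'E'
from station import *
import cv2
for n in("top","side"):
    cv2.imwrite(f"pics/{n}0.png",capture(n)); c=get_calibration(n); print(n,c)
print(get_obs())
E
```

```text
pics
top {'fx': 622.6067556581183, 'fy': 622.6067556581183, 'cx': 314.6184555144812, 'cy': 234.67954776669416, 'k1': -0.07649634496284292, 'R': array([[-0.01186319, -0.99987058, -0.01086662],
       [-0.98474005,  0.01356929, -0.17350191],
       [ 0.17362691,  0.00864251, -0.98477358]]), 't': array([0.03390586, 0.44467408, 1.46970078])}
side {'fx': 590.5135975076845, 'fy': 590.5135975076845, 'cx': 325.96147151133266, 'cy': 245.21229182251471, 'k1': -0.05451641796983853, 'R': array([[ 0.9524673 , -0.30433293,  0.01369313],
       [-0.18312346, -0.60788269, -0.77262179],
       [ 0.24345808,  0.73338946, -0.63471888]]), 't': array([-0.45470448,  0.14298854,  1.30406874])}
{'t': 0.1, 'qpos': array([ 1.00457861e+00,  3.13410068e-01,  1.49837898e+00,  6.09505902e-06,
        1.33099198e+00, -2.23383552e-01]), 'dq': array([ 1.53564071e-03, -1.20693482e-03, -3.10949318e-03, -6.79186367e-04,
        6.69061875e-04, -7.92199775e-05]), 'effort': array([ 3.13662931e-03, -4.12898326e+01, -2.60141230e+01, -1.53495021e-04,
        3.01318483e-03,  1.03193537e-05]), 'position': array([0.17635602, 0.494245  , 0.23077738]), 'tool_rot': array([-2.31271186e-04,  1.70579516e-01,  9.85343735e-01, -5.47340430e-04]), 'contact_force': array([-0.33347728,  0.14548579, -0.66588785]), 'torque': array([-0.04504042,  0.08388722, -0.04080517]), 'gripper_width': 1.000233891931464}
```

View pics/top0.png

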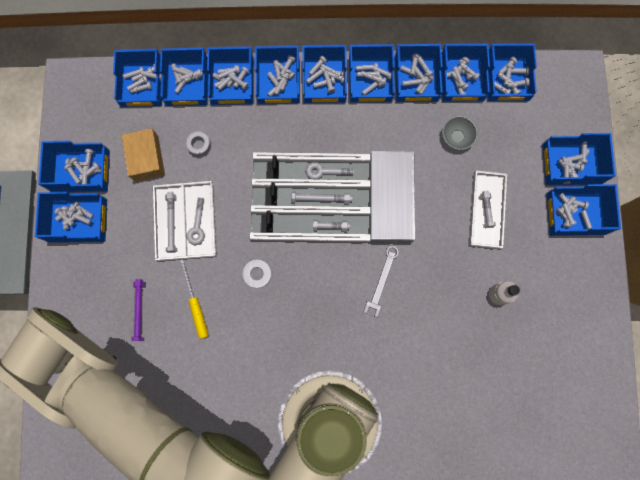

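View pics/side0.png

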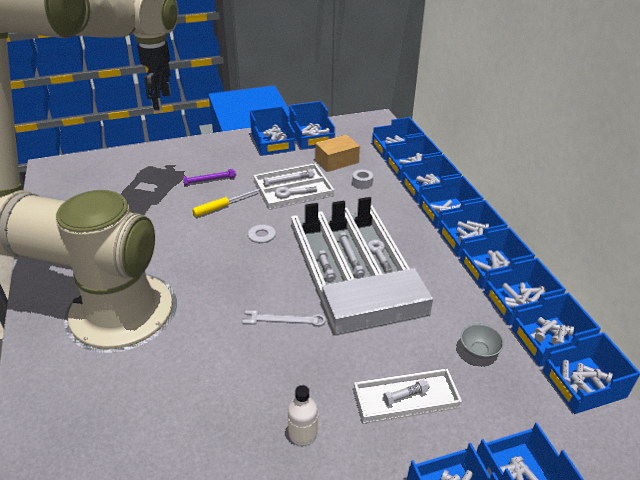

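Top view: the order tray (184,220) holds a hex bolt (170,222) and an eye bolt (196,220), and the spare holds a hex bolt (488,210). The lanes hold the eye at (330,171), a long hex at (322,198) and a short hex at (331,226). The slides are at column ~268. The purple bolt at (138,310) is a look-alike. Next I measure these and confirm in a crop.

```bash
cat > h.py <<'E'
import numpy as np, cv2
from station import *
def ray(n,uv):
    c=get_calibration(n); K=np.array([[c['fx'],0,c['cx']],[0,c['fy'],c['cy']],[0,0,1]])
    p=cv2.undistortPoints(np.array(uv,float).reshape(-1,1,2),K,np.array([c['k1'],0,0,0,0.]))[:,0]
    d=np.c_[p,np.ones(len(p))]@c['R']; return -c['R'].T@c['t'],d
def onz(n,uv,z):
    o,d=ray(n,uv); return (o+d*((z-o[2])/d[:,2])[:,None]).round(4)
def proj(n,X):
    c=get_calibration(n); p=np.atleast_2d(X)@c['R'].T+c['t']; s=p[:,:2]/p[:,2:]
    s=s*(1+c['k1']*(s**2).sum(1,keepdims=True)); return s*[c['fx'],c['fy']]+[c['cx'],c['cy']]
E
python3 - <<'E'
from h import *
t=cv2.imread("pics/top0.png"); s=cv2.imread("pics/side0.png")
a=cv2.resize(t[140:270,140:430],None,fx=2.7,fy=2.7,interpolation=cv2.INTER_CUBIC)
b=cv2.resize(s[150:340,240:440],None,fx=1.9,fy=1.9,interpolation=cv2.INTER_CUBIC)[:240] if 0 else cv2.resize(t[165:255,465:515],None,fx=2.7,fy=2.7)
a[:b.shape[0]//1, :0]=0
w=np.zeros((a.shape[0]+b.shape[0],a.shape[1],3),np.uint8); w[:a.shape[0]]=a; w[a.shape[0]:,:b.shape[1]]=b
cv2.imwrite("pics/crop1.png",w); print(w.shape)
# black tabs
for n,im,(x0,y0,x1,y1) in(("top",t,(245,145,300,250)),("side",s,(290,185,385,245))):
    m=(im[y0:y1,x0:x1].max(2)<45).astype(np.uint8)
    k,_,st,ce=cv2.connectedComponentsWithStats(m)
    for i in range(1,k):
        if st[i,4]>30:
            q=np.argwhere(_==i)[:,::-1]+[x0,y0]; r=cv2.minAreaRect(q.astype(np.float32))
            print(n,st[i]+[x0,y0,0,0,0],cv2.boxPoints(r).round(1).tolist())
# order / spare bolt lengths & lane bolts: by hand pixels
for nm,p in dict(ordhex=[(170,192),(170,251)],ordeye=[(201,197),(194,244)],spare=[(486,190),(490,229)],eye=[(306,171),(354,171)],long=[(292,198),(353,199)],short=[(312,226),(350,227)]).items():
    X=onz("top",p,.018); print(nm,X.tolist(),np.linalg.norm(X[0]-X[1]).round(3))
print("hood",onz("top",[(371,152),(414,152),(415,241),(371,241)],.053).tolist())
E
```

```text
(594, 783, 3)
top [272 157   7  21 102] [[272.0, 177.0], [272.0, 157.0], [278.0, 157.0], [278.0, 177.0]]
top [270 185   7  20 105] [[270.0, 185.0], [276.0, 185.0], [276.0, 204.0], [270.0, 204.0]]
top [266 212   7  20 110] [[266.0, 212.0], [272.0, 212.0], [272.0, 231.0], [266.0, 231.0]]
side [355 198  17  29 371] [[355.0, 198.0], [371.0, 198.0], [371.0, 226.0], [355.0, 226.0]]
side [329 201  18  30 379] [[326.6000061035156, 202.60000610351562], [343.8999938964844, 200.6999969482422], [347.0, 228.8000030517578], [329.70001220703125, 230.6999969482422]]
side [303 203  17  31 386] [[300.3999938964844, 204.6999969482422], [316.8999938964844, 202.89999389648438], [320.0, 231.3000030517578], [303.6000061035156, 233.1999969482422]]
ordhex [[0.5624, 0.3895, 0.018], [0.4129, 0.3851, 0.018]] 0.15
ordeye [[0.5482, 0.3109, 0.018], [0.4296, 0.3258, 0.018]] 0.12
spare [[0.5562, -0.4009, 0.018], [0.4571, -0.4048, 0.018]] 0.099
eye [[0.6111, 0.0481, 0.018], [0.6093, -0.0721, 0.018]] 0.12
long [[0.5421, 0.0835, 0.018], [0.5374, -0.068, 0.018]] 0.152
short [[0.4706, 0.0346, 0.018], [0.4668, -0.0589, 0.018]] 0.094
hood [[0.6473, -0.1131, 0.053], [0.6459, -0.219, 0.053], [0.4239, -0.2123, 0.053], [0.4254, -0.1068, 0.053]]
```

View pics/crop1.png

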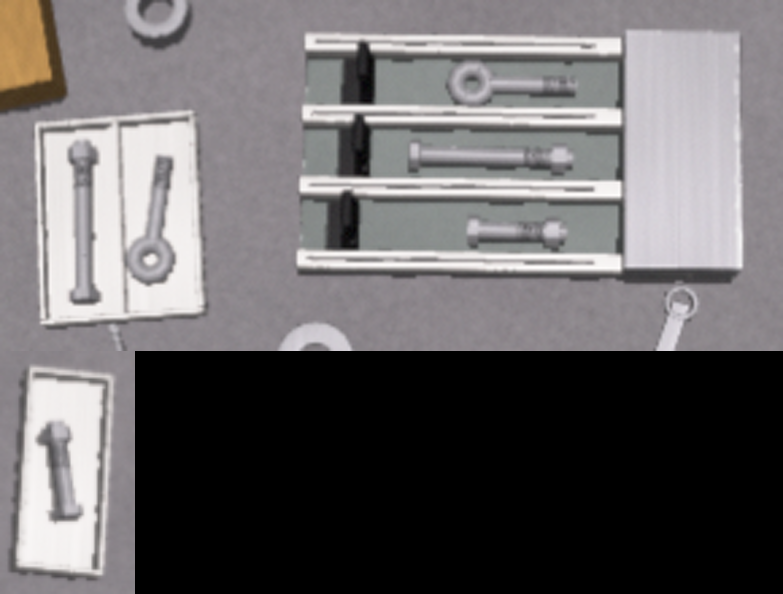

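The crop confirms it. The order is the long hex (150 mm) and the eye (120 mm). The eye lies in the top lane (c) and the long hex in the middle lane (b). The short hex (94 mm, matching the spare) in the bottom lane (a) stays put.

```bash
python3 - <<'E'
from h import *
print("tabs back top edge",onz("top",[(271.5,167),(269.5,194.5),(265.5,221.5)],.095).tolist())
print("side tops mid",onz("side",[(364,198),(338,201.5),(311,204)],.095).tolist())
hm=onz("top",[(371,152),(371,241)],.053); v=hm[0]-hm[1]; v/=np.linalg.norm(v); ex=v[:2]; ey=np.array([-ex[1],ex[0]])
o=hm.mean(0)[:2]+.095*ey; print("tray",o,np.degrees(np.arctan2(ex[1],ex[0])))
# check with dividers' ends (z .03)
for p in onz("top",[(253,156),(250,239)],.03): print(p, (p[:2]-o)@ex,(p[:2]-o)@ey)
for p in onz("top",[(271.5,167),(269.5,194.5),(265.5,221.5)],.095): print("slide",(p[:2]-o)@ex,(p[:2]-o)@ey)
for p in onz("top",[(306,171),(292,198),(312,226)],.018): print("bolt head",(p[:2]-o)@ex,(p[:2]-o)@ey)
for L in(.068,0):
    for y in(.14,.2,0): print("lane",L,y,(o+ex*L+ey*y).round(4))
E
```

```text
tabs back top edge [[0.6003, 0.1285, 0.095], [0.5331, 0.1332, 0.095], [0.4682, 0.1425, 0.095]]
side tops mid [[0.6162, 0.1243, 0.095], [0.5486, 0.1285, 0.095], [0.481, 0.1374, 0.095]]
tray [ 0.53904607 -0.01498826] -1.626257196715152
[0.6486 0.18   0.03  ] 0.10397608411702484 0.19801883716186125
[0.4381 0.1861 0.03  ] -0.10661224585567813 0.19814244665965455
slide 0.05715709484569836 0.14516883958748653
slide -0.010149222693815194 0.14795982852873305
slide -0.07528701340597012 0.15541423803851342
bolt head 0.07023447518366852 0.06510772465960114
bolt head 0.00025762489718664683 0.09853526456285003
bolt head -0.06982580704810686 0.04762580997168971
lane 0.068 0.14 [0.611 0.123]
lane 0.068 0.2 [0.6127 0.183 ]
lane 0.068 0 [ 0.607  -0.0169]
lane 0 0.14 [0.543 0.125]
lane 0 0.2 [0.5447 0.1849]
lane 0 0 [ 0.539 -0.015]
```

Call:
send_rows(targets=[[[0,0,0,0,0,-9,1],[0,0,0,0,0,-9,1],[-0.5,-0.3,0,0,0,0,1],[-1,-0.67,0,0,0,0,1],[-1,-0.67,0,0,0,0,1],[-1,-0.67,0,0,0,0,1],[-1,-0.67,0,0,0,0,1],[-1,-0.67,0,0,0,0,1],[-1,-0.67,0,0,0,0,1],[-1,-0.67,0,0,0,0,1],[-1,-0.67,0,0,0,0,1],[-1,-0.67,0,0,0,0,1],[-1,-0.67,0,0,0,0,1],[-1,-0.67,0,0,0,0,1],[-1,-0.67,0,0,0,0,1],[-1,-0.67,0,0,0,0,1],[-1,-0.67,0,0,0,0,1],[-0.33,-0.25,0,0,0,0,1],[0,0,0,0,0,0,1],[0,0,0,0,0,0,1]]])

```text
t: 2.6
position: [0.6119, 0.1845, 0.2315]
tool_rot: [-0.0, 0.014, 1.0, 0.0]
contact_force: [-0.2, 0.5, -0.7]
gripper_width: -0.003
```

Call:
send_rows(targets=[[[0,0,0.7,0,0,0,1],[0,0,1,0,0,0,1],[0,0,1,0,0,0,1],[0,0,1,0,0,0,1],[0,0,1,0,0,0,1],[0,0,0.7,0,0,0,1],[0,0,0.3,0,0,0,1],[0,0,0,0,0,0,1],[0,-0.4,0,0,0,0,1],[0,-0.4,0,0,0,0,1],[0,-0.2,0,0,0,0,1],[0,-0.1,0,0,0,0,1],[0,-0.1,0,0,0,0,1],[0,-0.1,0,0,0,0,1],[0,-0.1,0,0,0,0,1],[0,-0.1,0,0,0,0,1],[0,-0.1,0,0,0,0,1],[0,0,0,0,0,0,1]]])

```text
t: 4.85
position: [0.6113, 0.1366, 0.0603]
tool_rot: [0.0, 0.014, 1.0, 0.001]
contact_force: [1.1, 4.0, -1.1]
gripper_width: -0.001
```

Call:
send_rows(targets=[[[0,-0.25,0,0,0,0,1],[0,-0.25,0,0,0,0,1],[0,-0.25,0,0,0,0,1],[0,-0.25,0,0,0,0,1],[0,-0.25,0,0,0,0,1],[0,-0.2,0,0,0,0,1],[0,-0.1,0,0,0,0,1],[0,-0.1,0,0,0,0,1],[0,-0.1,0,0,0,0,1],[0,-0.1,0,0,0,0,1],[0,-0.1,0,0,0,0,1],[0,-0.1,0,0,0,0,1],[0,-0.1,0,0,0,0,1],[0,-0.1,0,0,0,0,1],[0,-0.1,0,0,0,0,1],[0,-0.1,0,0,0,0,1],[0,-0.1,0,0,0,0,1],[0,-0.1,0,0,0,0,1]]])

```text
t: 7.1
position: [0.6089, 0.0576, 0.0603]
tool_rot: [-0.0, 0.014, 1.0, 0.001]
contact_force: [-0.1, 7.2, 0.4]
gripper_width: 0.001
```

```bash
python3 - <<'E'
from h import *
t=capture("top"); s=capture("side")
a=cv2.resize(t[145:250,240:420],None,fx=3,fy=3); b=cv2.resize(s[170:340,270:440],None,fx=1.6,fy=1.6)
w=np.zeros((315+272,540,3),np.uint8); w[:315]=a; w[315:,:272]=b; cv2.imwrite("pics/c2.png",w)
print(get_obs()['position'],get_obs()['contact_force'])
E
```

```text
[0.60890939 0.05730756 0.0602717 ] [0.49547946 4.84555476 0.35340423]
```

View pics/c2.png

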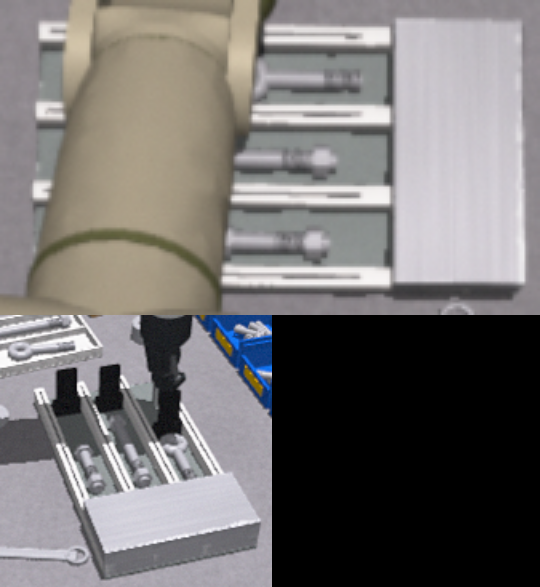

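Mid-push: the slide touches the eye's ring in lane c, and the bolt tip has moved from column 354 to 360. Lanes a and b are untouched.

Call:
send_rows(targets=[[[0,-0.1,0,0,0,0,1],[0,-0.1,0,0,0,0,1],[0,-0.1,0,0,0,0,1],[0,-0.1,0,0,0,0,1],[0,-0.1,0,0,0,0,1],[0,-0.1,0,0,0,0,1],[0,-0.1,0,0,0,0,1],[0,-0.1,0,0,0,0,1],[0,-0.1,0,0,0,0,1],[0,-0.1,0,0,0,0,1],[0,-0.1,0,0,0,0,1]]])

```text
t: 8.57
position: [0.6079, 0.0247, 0.0603]
tool_rot: [-0.0, 0.014, 1.0, 0.001]
contact_force: [-0.3, 8.0, 0.8]
gripper_width: -0.003
```

Call:
send_rows(targets=[[[0,-0.05,0,0,0,0,1],[0,-0.05,0,0,0,0,1]]])

```text
t: 8.82
position: [0.6079, 0.0217, 0.0603]
tool_rot: [-0.0, 0.014, 1.0, 0.001]
contact_force: [-0.1, 6.9, 0.6]
gripper_width: 0.005
```

Call:
send_rows(targets=[[[0,-0.05,0,0,0,0,1],[0,-0.05,0,0,0,0,1]]])

```text
t: 9.07
position: [0.6077, 0.0187, 0.0603]
tool_rot: [-0.0, 0.014, 1.0, 0.001]
contact_force: [-0.6, 7.7, 0.3]
gripper_width: -0.002
```

Call:
send_rows(targets=[[[0,-0.05,0,0,0,0,1],[0,-0.05,0,0,0,0,1]]])

```text
t: 9.32
position: [0.6077, 0.0157, 0.0603]
tool_rot: [-0.0, 0.014, 1.0, 0.001]
contact_force: [-0.3, 8.1, -0.1]
gripper_width: 0.0
```

Call:
send_rows(targets=[[[0,-0.05,0,0,0,0,1],[0,-0.05,0,0,0,0,1]]])

```text
t: 9.57
position: [0.6076, 0.0127, 0.0603]
tool_rot: [-0.0, 0.014, 1.0, 0.001]
contact_force: [-0.8, 7.5, -0.2]
gripper_width: 0.002
```

Call:
send_rows(targets=[[[0,-0.05,0,0,0,0,1],[0,-0.05,0,0,0,0,1]]])

```text
t: 9.82
position: [0.6075, 0.0097, 0.0603]
tool_rot: [-0.0, 0.014, 1.0, 0.001]
contact_force: [-0.7, 7.7, 1.4]
gripper_width: 0.001
```

Call:
send_rows(targets=[[[0,-0.05,0,0,0,0,1],[0,-0.05,0,0,0,0,1]]])

```text
t: 10.07
position: [0.6074, 0.0067, 0.0603]
tool_rot: [-0.0, 0.014, 1.0, 0.001]
contact_force: [-0.4, 7.7, 0.1]
gripper_width: -0.001
```

Call:
send_rows(targets=[[[0,-0.05,0,0,0,0,1],[0,-0.05,0,0,0,0,1]]])

```text
t: 10.32
position: [0.6073, 0.0041, 0.0603]
tool_rot: [-0.0, 0.014, 1.0, 0.001]
contact_force: [0.9, 11.0, 1.2]
gripper_width: 0.001
```

Call:
send_rows(targets=[[[0,-0.05,0,0,0,0,1],[0,-0.05,0,0,0,0,1]]])

```text
t: 10.58
position: [0.6072, 0.0016, 0.0603]
tool_rot: [-0.0, 0.014, 1.0, 0.002]
contact_force: [0.2, 13.3, 1.3]
gripper_width: 0.001
```

Call:
send_rows(targets=[[[0,0.05,0,0,0,0,1],[0,0.1,0,0,0,0,1],[0,0.35,0,0,0,0,1],[0,0.7,0,0,0,0,1],[0,0.8,0,0,0,0,1],[0,0.8,0,0,0,0,1],[0,0.8,0,0,0,0,1],[0,0.8,0,0,0,0,1],[0,0.8,0,0,0,0,1],[0,0.6,0,0,0,0,1],[0,0.3,0,0,0,0,1],[0,0,0,0,0,0,1],[0.4,0,0,0,0,0,1],[0.75,0,0,0,0,0,1],[0.7,0,0,0,0,0,1],[0.4,0,0,0,0,0,1],[0,0,0,0,0,0,1]]])

```text
t: 12.7
position: [0.5451, 0.1841, 0.0605]
tool_rot: [0.0, 0.014, 1.0, -0.0]
contact_force: [-0.1, -0.6, 0.4]
gripper_width: -0.001
```

```bash
python3 - <<'E'
from h import *
t=capture("top"); s=capture("side")
a=cv2.resize(t[145:250,240:420],None,fx=3,fy=3); b=cv2.resize(s[170:340,270:440],None,fx=1.6,fy=1.6)
w=np.zeros((315+272,540,3),np.uint8); w[:315]=a; w[315:,:272]=b; cv2.imwrite("pics/c3.png",w)
print(get_obs()['position'],get_obs()['contact_force'])
E
```

```text
[0.54588155 0.18412426 0.06048748] [ 0.17479728  0.536291   -0.07421744]
```

View pics/c3.png

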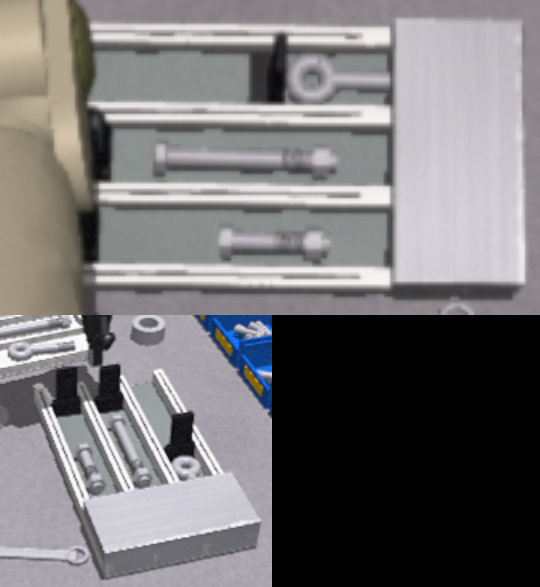

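Lane c: the slide plate (crop col 285) rests against the eye's ring and its shank is under the hood. Now lane b.

Call:
send_rows(targets=[[[0,-0.4,0,0,0,0,1],[0,-0.4,0,0,0,0,1],[0,-0.3,0,0,0,0,1],[0,-0.1,0,0,0,0,1],[0,-0.1,0,0,0,0,1],[0,-0.1,0,0,0,0,1],[0,-0.1,0,0,0,0,1],[0,-0.2,0,0,0,0,1],[0,-0.2,0,0,0,0,1],[0,-0.2,0,0,0,0,1],[0,-0.1,0,0,0,0,1],[0,-0.1,0,0,0,0,1],[0,-0.1,0,0,0,0,1],[0,-0.1,0,0,0,0,1],[0,-0.1,0,0,0,0,1],[0,-0.1,0,0,0,0,1],[0,-0.1,0,0,0,0,1],[0,-0.1,0,0,0,0,1],[0,-0.1,0,0,0,0,1],[0,-0.1,0,0,0,0,1]]])

```text
t: 15.3
position: [0.5425, 0.0926, 0.0603]
tool_rot: [0.0, 0.014, 1.0, 0.001]
contact_force: [1.6, 8.0, -0.6]
gripper_width: 0.001
```

Call:
send_rows(targets=[[[0,-0.1,0,0,0,0,1],[0,-0.1,0,0,0,0,1],[0,-0.1,0,0,0,0,1],[0,-0.1,0,0,0,0,1],[0,-0.1,0,0,0,0,1],[0,-0.1,0,0,0,0,1],[0,-0.1,0,0,0,0,1],[0,-0.1,0,0,0,0,1],[0,-0.1,0,0,0,0,1]]])

```text
t: 16.42
position: [0.5418, 0.0656, 0.0604]
tool_rot: [0.0, 0.014, 1.0, 0.001]
contact_force: [1.0, 7.8, 0.3]
gripper_width: -0.001
```

Call:
send_rows(targets=[[[0,-0.05,0,0,0,0,1],[0,-0.05,0,0,0,0,1]]])

```text
t: 16.68
position: [0.5417, 0.0627, 0.0603]
tool_rot: [0.0, 0.014, 1.0, 0.001]
contact_force: [1.7, 8.2, -0.9]
gripper_width: 0.005
```

Call:
send_rows(targets=[[[0,-0.1,0,0,0,0,1],[0,-0.05,0,0,0,0,1],[0,-0.05,0,0,0,0,1]]])

```text
t: 17.05
position: [0.5415, 0.0566, 0.0604]
tool_rot: [0.0, 0.014, 1.0, 0.001]
contact_force: [0.8, 7.8, 0.4]
gripper_width: -0.005
```

Call:
send_rows(targets=[[[0,-0.1,0,0,0,0,1],[0,-0.05,0,0,0,0,1],[0,-0.05,0,0,0,0,1]]])

```text
t: 17.42
position: [0.5413, 0.0506, 0.0603]
tool_rot: [0.0, 0.014, 1.0, 0.001]
contact_force: [0.7, 7.0, -0.2]
gripper_width: 0.0
```

Call:
send_rows(targets=[[[0,-0.05,0,0,0,0,1],[0,-0.05,0,0,0,0,1]]])

```text
t: 17.68
position: [0.5412, 0.0477, 0.0604]
tool_rot: [0.0, 0.014, 1.0, 0.001]
contact_force: [0.7, 8.4, 0.8]
gripper_width: -0.002
```

Call:
send_rows(targets=[[[0,-0.05,0,0,0,0,1],[0,-0.05,0,0,0,0,1]]])

```text
t: 17.92
position: [0.5411, 0.0447, 0.0603]
tool_rot: [0.0, 0.014, 1.0, 0.001]
contact_force: [0.7, 6.9, -0.4]
gripper_width: -0.0
```

Call:
send_rows(targets=[[[0,-0.05,0,0,0,0,1],[0,-0.05,0,0,0,0,1]]])

```text
t: 18.18
position: [0.541, 0.0417, 0.0604]
tool_rot: [0.0, 0.014, 1.0, 0.001]
contact_force: [1.0, 7.0, -0.4]
gripper_width: 0.003
```

Call:
send_rows(targets=[[[0,-0.05,0,0,0,0,1],[0,-0.05,0,0,0,0,1]]])

```text
t: 18.42
position: [0.5409, 0.0387, 0.0604]
tool_rot: [0.0, 0.014, 1.0, 0.001]
contact_force: [0.8, 10.1, 0.5]
gripper_width: -0.001
```

Call:
send_rows(targets=[[[0,-0.05,0,0,0,0,1],[0,-0.05,0,0,0,0,1]]])

```text
t: 18.68
position: [0.5409, 0.0363, 0.0604]
tool_rot: [0.0, 0.014, 1.0, 0.001]
contact_force: [1.2, 12.8, 0.7]
gripper_width: -0.002
```

Call:
send_rows(targets=[[[0,0.05,0,0,0,0,1],[0,0.1,0,0,0,0,1],[0,0.35,0,0,0,0,1],[0,0.7,0,0,0,0,1],[0,0.9,0,0,0,0,1],[0,0.9,0,0,0,0,1],[0,0.9,0,0,0,0,1],[0,0.7,0,0,0,0,1],[0,0.4,-0.4,0,0,0,1],[0,0.3,-0.9,0,0,0,1],[0,0.3,-1,0,0,0,1],[0,0.5,-1,0,0,0,1],[0.5,0.8,-1,0,0,0,1],[0.8,1,-0.8,0,0,0,1],[0.8,1,0,0,0,0,1],[0.8,1,0,0,0,0,1],[0.8,1,0,0,0,0,1],[0.5,0.6,0,0,0,0,1],[0,0,0,0,0,0,1]]])

```text
t: 21.05
position: [0.424, 0.3838, 0.2141]
tool_rot: [0.0, 0.013, 1.0, 0.0]
contact_force: [0.1, -0.6, -1.1]
gripper_width: -0.002
```

```bash
python3 - <<'E'
from h import *
t=capture("top"); s=capture("side")
a=cv2.resize(t[145:250,240:420],None,fx=3,fy=3); b=cv2.resize(s[170:340,270:440],None,fx=1.6,fy=1.6)
w=np.zeros((315+272,540,3),np.uint8); w[:315]=a; w[315:,:272]=b; cv2.imwrite("pics/c4.png",w)
print(get_obs()['t'],get_obs()['position'],get_obs()['contact_force'])
# change check of untouched lane a / samples
t0=cv2.imread("pics/top0.png")
for n,(y0,y1,x0,x1) in dict(lane_a=(213,240,255,368),spare=(170,250,470,508)).items():
    print(n,cv2.absdiff(t,t0)[y0:y1,x0:x1].max(2).mean())
E
```

```text
21.15 [0.42513673 0.38251057 0.21380586] [ 0.06730248 -0.19209109 -0.03961366]
lane_a 1.9950835791543755
spare 1.6641447368421052
```

View pics/c4.png

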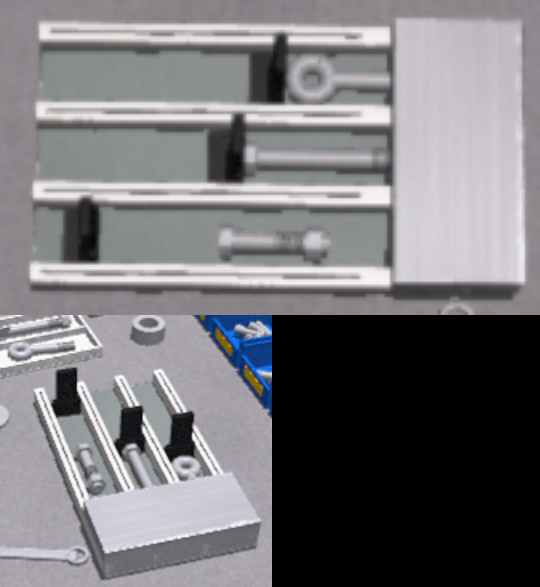

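Both slides (crop cols 280 and 235) sit against their bolts, and both bolts are under the hood. Lane a is unchanged. Handing in.

```bash
python3 -c "from station import *; print(job_done())"
```

```text
the job is handed in; nothing more can be done
None
```

I pushed the two ordered bolts, the eye bolt (lane c) and the 150 mm hex bolt (lane b), under the hood and onto their buffers, then backed the arm off. The job was handed in with about 21 s on the clock.

- **Clamping:** sliding took about 7.5 to 8 N. At the buffers the push rose to 13.3 N in lane c and 12.8 N in lane b, so each buffer is compressed by an estimated 3 to 4 mm. The highest push reading, 13.3 N, was well under the 25 N limit.
- **Final pictures:** after I let go, both slides still rest against their bolts. The short bolt, its slide and the spare-tray sample match the first picture, with only small image differences.
- **Not checked:** the buffers are hidden, so the clamping is judged from the force readings only. I never touched the order-tray samples, but only saw part of that tray in the last picture. No check failed or disagreed.

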